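# Snug and lock the carrom coin canister

## Task

The coins in the steel canister rattle: turn the large outer wheel on its lid clockwise (seen from above) until you feel the hidden presser come down on the coins and press them snugly but gently, about 8 N and never 16 N, leaving the inner lock bar alone meanwhile. Then turn the inner bar clockwise all the way to its stop without shifting the wheel, and let go. Leave everything else on the board where it is.

Things in the scene. Friction and masses are not known exactly. Their poses are not given: they have to be found in the camera images.
- canister: Closed steel canister, 92 mm diameter (lid rim 96) on a round wooden foot 108 mm in diameter, fixed to the carrom board. Origin: centre of its underside, on the playing surface; lid top 96 mm above it. z up; -x points to a small dark clasp on its side under the lid rim. Two concentric knobs stand on the lid, on the canister's z axis: the outer wheel and, above it, the inner lock bar.
- wheel_grip (a point): Point on the common axis at mid-height of the outer wheel: a round ribbed wooden wheel 58 mm in diameter, 24 mm high, from 98 to 122 mm above the canister's origin (this point: 110 mm). There is nothing beside it: it stands 2 mm over the flat lid. Its frame does not turn with the wheel.
- wheel (a joint): Turn of the outer wheel, rad, growing clockwise from above, 0 to 3; 12 mm of presser per rad. Free turning moment 0.2 N m; stays where left. The presser meets the coins 0.3 to 1.2 rad after the start (differs each time, unseen). From there the coins are sprung at 3 N/mm: the moment rises 0.012 N m per N on the coins, 0.43 N m per rad. 8 N is 0.1 N m above free turning, 0.23 rad past first touch.
- presser: The steel presser plate hidden in the canister, 36 mm in diameter, 4 mm thick, origin at its centre; it moves straight down 12 mm for each rad of the wheel. It touches nothing but the coins.
- bar_grip (a point): Point on the common axis at mid-height of the inner lock bar, 139 mm above the canister's origin: an aluminium grip bar 12 mm thick, about 36 mm long, 24 mm high, from 127 to 151 mm above the origin, 5 mm clear of the wheel's top, on a neck 18 mm in diameter. This frame does not turn with the bar.
- bar_nose (a point): Tip of the pointed end of the lock bar (it also has a small dark dot on top), 19 mm from the common axis at mid-height of the bar; the other, square end is 17 mm from the axis. The direction from the axis to this point is the length of the bar.
- lockbar (a joint): Turn of the inner lock bar in rad, growing clockwise seen from above, 0 to 1.6; friction 0.05 N m, stays where it is left. It has its own shaft, independent of the wheel. 1.6 is locked: at the hard stop, where the nose points to the clasp (canister's -x). At the value v the nose points 1.6 - v rad anticlockwise from the clasp.
- dispenser: Bystander: clear acrylic dispenser with white push plunger, 72 mm in diameter, 101 mm high, loose on the board; origin at the centre of its underside.
- bowl: Bystander: white bowl, 100 mm across the rim, 45 mm high, loose; origin at the centre of its underside.
- coin_holder: Bystander: round wooden coin holder 88 mm in diameter with three coins on it, 28 mm high in all, loose; origin at the centre of its underside.
- striker: Bystander: striker disc 41 mm in diameter, 9 mm high, lying loose by the rail; origin at the centre of its underside.

How it is judged:
By the outcome, as a careful person would: the job done as asked, in the order asked, and still so for the second after the job is handed in, with the robot touching nothing.
It also fails if it takes over 72 s, if anything falls off the work surface, if the arm or the gripper's body presses on something with over 40 N, if the wrist force passes 120 N, or if a joint passes its speed limit or range.

## Robot

A 7-joint arm with a two-finger parallel gripper is mounted at the origin on the work surface. World frame = base frame: x ahead of the robot, y to its left, z up, the work surface at z = 0. Lengths are in m, angles in rad, forces in N, time in s.
With the tool pointing down it reaches from about 0.425 to 0.875 m from the base axis. Payload 8.4 kg.
Tool frame: the origin (TCP) lies at the centre of the arm's flange, where the gripper is bolted on; the fingertips stand 173 mm ahead of it and the grasp point (between the pads) lies arm.grip_depth ahead of it (arm.grip_depth is the distance from the TCP to the grasp point, in m); z points along the fingers, y is the line along which they close (so a half turn about z gives the same grasp; the last joint's range is limited). The gripper opens to 85 mm and grips with 20 to 120 N. Pads are 22 mm wide; open, the fingers measure 114 mm over their backs; the gripper's body (76 mm by 85 mm) begins 54 mm behind the grasp point. The pads swing forward as they close: fully open they stand 13 mm farther back than shut.
Start: joints at [1.232, 0.333, 0.04, 1.465, -0.013, 1.343, -0.059], TCP at [0.154, -0.631, 0.405] pointing down, gripper open.
Joint ranges: [-2.58, 2.58], [-0.38, 2.09], [-1.3, 1.39], [0.25, 2.4], [-1.5, 4.64], [0.08, 2.09], [-2.65, 2.65]. Speed limits (rad/s): [2.22, 2.22, 2.79, 2.79, 3.14, 3.14, 3.14].

## Interface

Orientations are given as a rotation vector (axis times angle).
In Python, from bench import arm gives the robot as it stands. The module is installed in compiled form; this text tells all that it offers.
- The arm moves only by the shell command python3 -m handwheel 'ROWS' [OPENING] [FORCE]. ROWS is JSON, one flat list of numbers, 4 for each row, row after row: the shift along the tool's x, y, z in cm, then the turn about the tool's z in degrees. A call has exactly 8 rows; each row shifts and turns the commanded pose from where the row before left it, along the tool's axes as they then stand; what a row does not reach is not made up. A row lasts 1/8 s, in which the tool goes at most 62.5 mm and 10.7 degrees, less where a joint would pass 70% of its speed; a pose out of reach is approached as far as the arm can. A call is refused whole if a number of a shift passes 6.25 or a number of a turn 10.7, either way. A call with a gripper value outside its range is refused whole. OPENING is the finger opening in cm, from 0 to 8.54, set as the call begins (- or left out, the last holds). The fingers move at their own pace and stop on an object; FORCE is the grip in N (left out, the last holds). Time passes only in rows, so rows that do not move let the fingers close, or fill a call up. It gives the time, the measured TCP pose, the force, the opening and the grip force at its end, in the units of the state.
- arm.get_state(): the state, without advancing time (a new reading comes with each control period).
- arm.camera(name): name is "scene" or "top" or "wrist"; returns a dict with "frame" (420x560x3 uint8, blue, green, red), "range_z" (420x560 float32, m along the optical axis (not along the pixel's ray), 0 where there is no reading), "intrinsics" (3x3 intrinsics, pixels), "k1" (the pictures are not rectified: a ray, as slopes to the right and down, at radius r is drawn at 1 + k1 r^2 times it, then the intrinsics apply), "camera_from_world" (4x4, takes a point from world to camera coordinates). Camera axes: x right, y up, looking along -z (the intrinsics and any distortion apply to the point x, -y, -z); pixel columns grow to the right and rows downward; lengths in m; the calibration is good to about 2 mm. A picture is of the moment at which its call begins.
- arm.close_job(): hands the job in; it is judged then, once.
Trained networks look in a picture, given as the dict that the camera call returned (one of the last four; its "shot" number tells which), for a name from the list of things; names that differ only in an ending like _2 or _b are one class to them, and where a whole thing is asked for, a point or a joint stands for the part that bears it (a point fixed in the world has none). Each returns a list of dicts, best first, with "p" (0 to 1); they miss things now and then, are a little off and sometimes report something else, mostly with a low value. They report only what shows in the picture. A call takes as long as a camera call.
- arm.silhouettes(thing, picture): "pixels" (420x560 bool, what is visible of it) and "rect" ([left, top, right, bottom] in pixels, round what is visible of it).
- arm.spot_point(thing, picture): "uv" ([column, row] in pixels: a listed point, or the origin of a listed thing).
The state is a dict: "t": time; "q": joint angles; "joint_vel": joint speeds; "tau": joint torques, N m; "eef_pos": TCP position; "eef_rot": TCP orientation; "force": force on the tool from outside, world axes, zero at the start; "torque": the same for the moment, N m; "grip_width": opening from 0.0 (shut) to 1.0 (fully open); "grasp_force": force on a finger pad.
Only numpy, scipy, OpenCV 4.12 (cv2) and the standard library are available. Lean on these libraries where they do the work, as an engineer would, in place of code of your own. Each camera call takes 0.05 s, during which the arm holds its last target. There are 200 camera calls.

## Working session

There is one attempt and no reset: what is moved stays moved. The work goes in short steps, Python scripts to look and compute and a shell command to move; the robot and the scene stay as the last step left them, time stands still between calls to the robot, and variables do not carry over. Pictures are saved under pics/ and viewed, at most 10 in all, crops included, and the job is handed in when it is done.

```bash
mkdir -p pics
cat > h.py <<'E'
import numpy as np, cv2
from scipy.spatial.transform import Rotation as R
from bench import arm
def proj_inv(pic,uv,z=None,depth=None):
    K=pic["intrinsics"];k1=pic["k1"]
    d=np.array([(uv[0]-K[0,2])/K[0,0],(uv[1]-K[1,2])/K[1,1]])
    s=d.copy()
    for _ in range(20): s=d/(1+k1*(s@s))
    T=np.linalg.inv(pic["camera_from_world"])
    ray=T[:3,:3]@np.array([s[0],-s[1],-1.]);o=T[:3,3]
    t=depth if z is None else (z-o[2])/ray[2]
    return o+t*ray
def tool():
    s=arm.get_state();return s,R.from_rotvec(s["eef_rot"])
E
python3 - <<'E'
from h import *
s,r=tool();print(s["t"],s["eef_pos"],r.as_matrix().round(3),arm.grip_depth,s["force"],s["torque"])
for n in ["top","scene"]:
    p=arm.camera(n);cv2.imwrite(f"pics/{n}1.png",p["frame"])
    for th in ["canister","wheel_grip","bar_grip","bar_nose","dispenser","bowl","coin_holder","striker"]:
        for d in arm.spot_point(th,p)[:2]:
            u=d["uv"];c,w=int(u[0]),int(u[1]);dz=p["range_z"][min(max(w,0),419),min(max(c,0),559)]
            print(n,th,round(d["p"],2),np.round(u,1),proj_inv(p,u,depth=dz).round(3), proj_inv(p,u,z=0.0).round(3))
E
```

```text
0.0 [ 0.1543574  -0.63123915  0.40380264] [[ 0.971  0.238 -0.   ]
 [ 0.238 -0.971  0.002]
 [-0.    -0.002 -1.   ]] 0.1547 [ 0.70227978 -0.02871762  0.2701303 ] [-0.01358838  0.00762749 -0.03727524]
top canister 0.72 [274.9 270.3] [0.502 0.025 0.177] [0.515 0.03  0.   ]
top wheel_grip 0.92 [272.  267.8] [0.506 0.03  0.179] [0.52  0.036 0.   ]
top bar_grip 0.65 [270.1 263.4] [0.513 0.033 0.179] [0.529 0.04  0.   ]
top bar_nose 0.56 [281.9 265.1] [0.513 0.014 0.152] [0.526 0.016 0.   ]
top dispenser 0.77 [167.7 311. ] [0.431 0.216 0.11 ] [0.427 0.248 0.   ]
top dispenser 0.42 [151.6 174.9] [0.705 0.291 0.037] [0.717 0.304 0.   ]
top bowl 0.93 [414.7 282. ] [ 0.495 -0.245  0.035] [ 0.496 -0.256  0.   ]
top coin_holder 0.83 [267.3 138.4] [0.787 0.051 0.042] [0.804 0.053 0.   ]
top striker 0.63 [152.8 176.9] [0.7   0.288 0.039] [0.712 0.301 0.   ]
scene canister 0.7 [257.3 216.2] [0.546 0.006 0.073] [ 0.482  0.06  -0.   ]
scene canister 0.34 [257.1 176.7] [0.518 0.031 0.154] [0.358 0.166 0.   ]
scene wheel_grip 0.92 [260.  178.5] [0.525 0.033 0.152] [0.369 0.166 0.   ]
scene bar_grip 0.86 [257.  169.7] [0.518 0.031 0.173] [0.333 0.187 0.   ]
scene bar_nose 0.52 [250.2 169. ] [0.353 0.146 0.032] [0.318 0.175 0.   ]
scene dispenser 0.82 [297.  170.3] [0.457 0.217 0.051] [0.408 0.268 0.   ]
scene bowl 0.81 [151.3 271.6] [ 0.501 -0.242  0.035] [ 0.469 -0.229  0.   ]
scene coin_holder 0.64 [353.3 281. ] [0.807 0.031 0.06 ] [0.777 0.076 0.   ]
scene striker 0.67 [394.  212.8] [0.72  0.282 0.038] [0.697 0.323 0.   ]
```

Run:
```python
import cv2
a=cv2.imread("pics/top1.png");b=cv2.imread("pics/scene1.png")
ca=cv2.resize(a[215:325,215:335],None,fx=3.3,fy=3.3,interpolation=2)
cb=cv2.resize(b[130:240,190:310],None,fx=3.3,fy=3.3,interpolation=2)
import numpy as np
cv2.imwrite("pics/c1.png",np.hstack([ca,cb]))
```

```text
(no output)
```

View pics/top1.png

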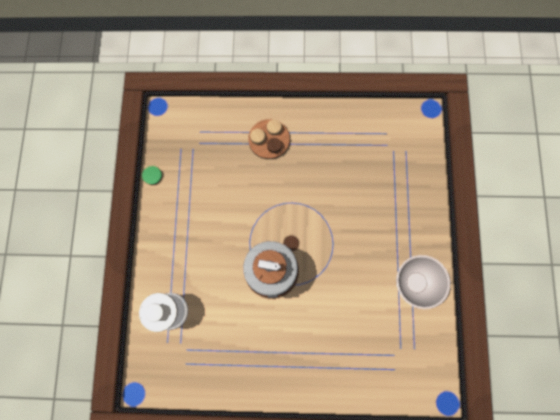

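View pics/c1.png

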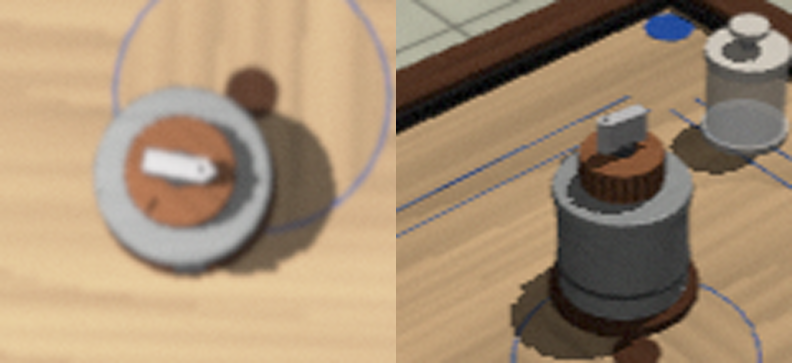

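Top picture: canister at about (272,268), bar with its dotted nose pointing right (−y world); the bystanders are more than 15 cm away. The axis is near (0.511, 0.034), surface z≈0.028.

```bash
python3 -m handwheel '[4,-3.4,0,0, 4,-3.4,0,0, 4,-3.4,0,0, 4,-3.4,0,0, 4,-3.4,0,0, 4,-3.4,0,0, 4,-3.4,0,0, 4,-3.4,0,0]' && python3 -m handwheel '[2.2,-3.6,0,0, 2.2,-3.6,0,0, 2.2,-3.6,0,0, 2.2,-3.6,0,0, 2.2,-3.6,0,0, 2.2,-3.6,0,0, 2.2,-3.6,0,0, 1.5,-2.5,0,0]'
python3 - <<'E'
from h import *
s,r=tool();print(s["q"],s["eef_pos"],r.as_matrix().round(3))
for n in ["wrist","top"]:
    p=arm.camera(n);cv2.imwrite(f"pics/{n}2.png",p["frame"])
    for th,z in [("canister",.028),("wheel_grip",.138),("bar_grip",.167),("bar_nose",.167)]:
        for d in arm.spot_point(th,p)[:2]:
            u=d["uv"];print(n,th,round(d["p"],2),np.round(u,1),proj_inv(p,u,z=z).round(4))
    if n=="wrist":
        T=np.linalg.inv(p["camera_from_world"]);print(T.round(3))
E
```

```text
t: 1.9
eef_pos: [0.4014, -0.2896, 0.4051]
eef_rot: [3.118, 0.375, 0.001]
force: [0.8, 0.0, 0.2]
grip_width: 1.0
grasp_force: 0.0
t: 2.9
eef_pos: [0.4992, 0.0201, 0.405]
eef_rot: [-3.119, -0.378, -0.001]
force: [0.4, -0.0, -0.4]
grip_width: 1.001
grasp_force: 0.0
[ 0.46034087  0.06404352 -0.60790841  1.79554861  0.03789533  1.29296291
 -1.48648763] [0.4992251  0.02006507 0.40501651] [[ 0.971  0.239  0.001]
 [ 0.239 -0.971  0.   ]
 [ 0.001 -0.    -1.   ]]
wrist canister 0.79 [268.8 170.1] [0.5099 0.0372 0.028 ]
wrist wheel_grip 0.7 [264.7 192.7] [0.5115 0.0363 0.138 ]
wrist bar_grip 0.59 [258.9 203.3] [0.5105 0.0387 0.167 ]
wrist bar_nose 0.97 [286.4 212.1] [0.5088 0.0182 0.167 ]
[[ 0.24   0.926  0.29   0.573]
 [-0.971  0.229  0.072  0.037]
 [ 0.    -0.299  0.954  0.374]
 [ 0.     0.     0.     1.   ]]
top canister 0.17 [152.3 173.7] [0.7108 0.2933 0.028 ]
```

View pics/wrist2.png

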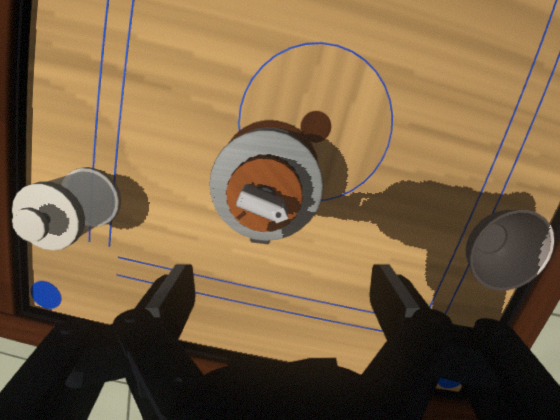

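The wrist view shows the canister centred near (265,185), the bar's nose at (286,212), and the clasp at (260,240), toward −x. I'll refine the axis with the depth image.

```bash
cat >> h.py <<'E'
def cloud(p):
    v,u=np.mgrid[0:420,0:560];K=p["intrinsics"]
    d=np.stack([(u-K[0,2])/K[0,0],(v-K[1,2])/K[1,1]],-1);s=d.copy()
    for _ in range(20): s=d/(1+p["k1"]*(s**2).sum(-1,keepdims=True))
    z=p["range_z"];c=np.stack([s[...,0]*z,-s[...,1]*z,-z],-1)
    T=np.linalg.inv(p["camera_from_world"]);w=c@T[:3,:3].T+T[:3,3];w[z==0]=np.nan
    return w
def look():
    p=arm.camera("wrist");w=cloud(p).reshape(-1,3);w=w[np.isfinite(w[:,0])]
    w=w[np.hypot(w[:,0]-.511,w[:,1]-.037)<.06]
    h,e=np.histogram(w[:,2],np.arange(.1,.2,.003));print(dict(zip(e.round(3),h)))
    for n,a,b in [("lid",.118,.131),("wheel",.142,.157),("bar",.17,.19)]:
        q=w[(w[:,2]>a)&(w[:,2]<b)]
        if len(q)<10: continue
        print(n,len(q),np.median(q[:,2]).round(4),"rect",[np.round(x,4) for x in cv2.minAreaRect(q[:,:2].astype(np.float32))],"circ",np.round(cv2.minEnclosingCircle(q[:,:2].astype(np.float32))[0],4),np.round(cv2.minEnclosingCircle(q[:,:2].astype(np.float32))[1],4))
    return p
E
python3 - <<'E'
from h import *
p=look()
for d in arm.silhouettes("wheel_grip",p)[:1]:
    c,_=cv2.findContours(d["pixels"].astype(np.uint8),0,1);c=max(c,key=len)[:,0]
    q=np.array([proj_inv(p,x,z=.15)[:2] for x in c],np.float32);print(d["p"],d["rect"],cv2.minEnclosingCircle(q))
print("clasp",proj_inv(p,(260,240),z=.115))
E
```

```text
{np.float64(0.1): np.int64(0), np.float64(0.103): np.int64(0), np.float64(0.106): np.int64(0), np.float64(0.109): np.int64(0), np.float64(0.112): np.int64(0), np.float64(0.115): np.int64(3), np.float64(0.118): np.int64(9), np.float64(0.121): np.int64(191), np.float64(0.124): np.int64(4900), np.float64(0.127): np.int64(154), np.float64(0.13): np.int64(29), np.float64(0.133): np.int64(21), np.float64(0.136): np.int64(32), np.float64(0.139): np.int64(31), np.float64(0.142): np.int64(36), np.float64(0.145): np.int64(44), np.float64(0.148): np.int64(439), np.float64(0.151): np.int64(2748), np.float64(0.154): np.int64(16), np.float64(0.157): np.int64(64), np.float64(0.16): np.int64(65), np.float64(0.163): np.int64(54), np.float64(0.166): np.int64(49), np.float64(0.169): np.int64(58), np.float64(0.172): np.int64(53), np.float64(0.175): np.int64(68), np.float64(0.178): np.int64(602), np.float64(0.181): np.int64(269), np.float64(0.184): np.int64(0), np.float64(0.187): np.int64(0), np.float64(0.19): np.int64(0), np.float64(0.193): np.int64(0), np.float64(0.196): np.int64(0)}
lid 5265 0.1257 rect [array([0.5124, 0.0364]), array([0.0948, 0.0946]), np.float64(39.6884)] circ [0.5103 0.0358] 0.05
wheel 3283 0.1517 rect [array([0.5127, 0.0363]), array([0.0576, 0.0587]), np.float64(1.4381)] circ [0.5121 0.0361] 0.0297
bar 1036 0.1805 rect [array([0.5122, 0.0354]), array([0.0356, 0.0125]), np.float64(80.464)] circ [0.5121 0.0356] 0.0181
0.82 [207.0, 120.7, 317.4, 246.7] ((0.5207287073135376, 0.034984126687049866), 0.048403359949588776)
clasp [0.46042943 0.02748051 0.115     ]
```

```bash
python3 -m handwheel '[0.83,-0.63,0,0, 0.83,-0.63,0.5,0, 0,0,2,0, 0,0,2,0, 0,0,2,0, 0,0,2,0, 0,0,1.2,0, 0,0,0.6,0]' && python3 -m handwheel '[0,0,0,0, 0,0,0,0, 0,0,0,0, 0,0,0,0, 0,0,0,0, 0,0,0,0, 0,0,0,0, 0,0,0,0]' 5.5 40
python3 - <<'E'
from h import *
s,r=tool();print(s["t"],s["q"][6],s["eef_pos"],s["torque"],s["force"],s["grip_width"],s["grasp_force"])
p=look();cv2.imwrite("pics/w3.png",p["frame"])
E
```

```text
t: 4.5
eef_pos: [0.5122, 0.0346, 0.3011]
eef_rot: [-3.118, -0.377, 0.001]
force: [0.3, -1.1, -0.5]
grip_width: 0.998
grasp_force: 0.0
t: 5.5
eef_pos: [0.512, 0.0369, 0.3032]
eef_rot: [-3.116, -0.379, -0.002]
force: [-5.1, 9.7, 7.6]
grip_width: 0.663
grasp_force: 41.9
5.5 -1.5872718259519663 [0.51201102 0.03685764 0.30319174] [ 2.10082693  1.17155363 -0.14705001] [-5.12350764  9.67966653  7.59377965] 0.6632758054446561 41.89404487609863
{np.float64(0.1): np.int64(62), np.float64(0.103): np.int64(39), np.float64(0.106): np.int64(0), np.float64(0.109): np.int64(0), np.float64(0.112): np.int64(0), np.float64(0.115): np.int64(55), np.float64(0.118): np.int64(118), np.float64(0.121): np.int64(338), np.float64(0.124): np.int64(7878), np.float64(0.127): np.int64(223), np.float64(0.13): np.int64(157), np.float64(0.133): np.int64(189), np.float64(0.136): np.int64(241), np.float64(0.139): np.int64(318), np.float64(0.142): np.int64(381), np.float64(0.145): np.int64(414), np.float64(0.148): np.int64(1127), np.float64(0.151): np.int64(6219), np.float64(0.154): np.int64(412), np.float64(0.157): np.int64(629), np.float64(0.16): np.int64(717), np.float64(0.163): np.int64(668), np.float64(0.166): np.int64(665), np.float64(0.169): np.int64(967), np.float64(0.172): np.int64(631), np.float64(0.175): np.int64(719), np.float64(0.178): np.int64(2668), np.float64(0.181): np.int64(1567), np.float64(0.184): np.int64(1575), np.float64(0.187): np.int64(3062), np.float64(0.19): np.int64(2117), np.float64(0.193): np.int64(1111), np.float64(0.196): np.int64(1238)}
lid 8594 0.1257 rect [array([0.5166, 0.0373]), array([0.0864, 0.0951]), np.float64(13.4231)] circ [0.5121 0.0364] 0.0481
wheel 8553 0.1517 rect [array([0.5146, 0.0392]), array([0.0685, 0.0574]), np.float64(68.2111)] circ [0.518  0.0377] 0.0421
bar 10966 0.1816 rect [array([0.5122, 0.0372]), array([0.0268, 0.119 ]), np.float64(13.9717)] circ [0.511  0.0369] 0.06
```

View pics/w3.png

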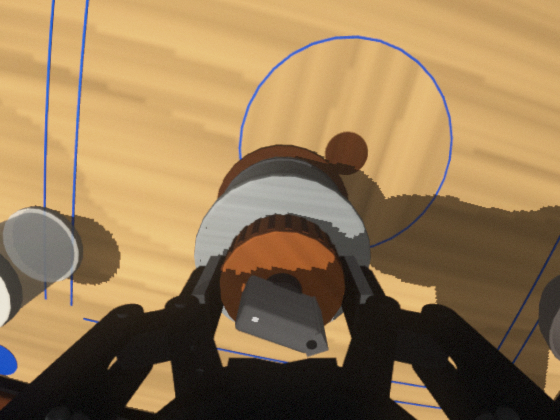

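```bash
cat > r.py <<'E'
from h import *
a=[]
s,r=tool()
M=r.as_matrix();print("t",round(s["t"],2),"yaw",round(np.degrees(np.arctan2(M[1,1],M[0,1])),2),"tz",round(s["torque"][2],4),"txy",s["torque"][:2].round(2),"F",s["force"].round(1),"pos",s["eef_pos"].round(4),"g",round(s["grasp_force"],1),round(s["grip_width"],3),"q7",round(s["q"][6],3))
E
python3 r.py; python3 -m handwheel '[0,-0.2,-0.2,0, 0,0,0,0, 0,0,0,1, 0,0,0,1, 0,0,0,1, 0,0,0,1, 0,0,0,1, 0,0,0,1]' >/dev/null; python3 r.py;  python3 -m handwheel '[0,0,0,1, 0,0,0,1, 0,0,0,1, 0,0,0,1, 0,0,0,1, 0,0,0,1, 0,0,0,1, 0,0,0,1]' >/dev/null; python3 r.py
```

```text
t 5.55 yaw -76.15 tz -0.1071 txy [2.1  1.16] F [-5.8  9.2  7.9] pos [0.512  0.0368 0.3032] g 41.9 0.665 q7 -1.587
t 6.55 yaw -82.22 tz 0.2289 txy [ 1.07 -1.11] F [  4.6   4.5 -12.8] pos [0.5118 0.0372 0.3034] g 48.8 0.665 q7 -1.692
t 7.55 yaw -90.22 tz 0.1648 txy [ 1.18 -1.12] F [  5.    5.3 -12.2] pos [0.5118 0.0373 0.3035] g 48.8 0.657 q7 -1.829
```

The last joint decreases as I turn, so I'll regrip now, before the touch range, to have enough travel for the rest.

```bash
cat >> r.py <<'E'
import sys
n=int(sys.argv[1]) if len(sys.argv)>1 else 0
if n:
    b=[]
    for _ in range(n): arm.camera("top"); b.append(arm.get_state()["torque"][2])
    print(" hold mean",np.mean(b).round(4),np.round(b,3))
E
python3 r.py 6
python3 -m handwheel '[0,0,0,0, 0,0,0,0, 0,0,0,0, 0,0,0,0, 0,0,0,-10, 0,0,0,-10, 0,0,0,-10, 0,0,0,-10]' 8.5 >/dev/null; python3 r.py
python3 -m handwheel '[0,0,0,-10, 0,0,0,-10, 0,0,0,-10, 0,0,0,-10, 0,0,0,-10, 0,0,0,-10, 0,0,0,0, 0,0,0,0]' >/dev/null; python3 r.py 6
python3 -m handwheel '[0,0,0,0, 0,0,0,0, 0,0,0,0, 0,0,0,0, 0,0,0,0, 0,0,0,0, 0,0,0,0, 0,0,0,0]' 5.5 40 >/dev/null; python3 r.py
```

```text
t 7.55 yaw -90.22 tz 0.1648 txy [ 1.18 -1.12] F [  5.    5.3 -12.2] pos [0.5118 0.0373 0.3035] g 48.8 0.657 q7 -1.829
 hold mean -0.0287 [ 0.051 -0.05  -0.042 -0.066 -0.037 -0.027]
t 8.85 yaw -49.94 tz 0.0347 txy [ 0.04 -0.01] F [ 0.3 -0.2 -0. ] pos [0.5117 0.0361 0.3038] g 0.0 0.998 q7 -1.141
t 9.85 yaw 9.5 tz 0.0043 txy [-0.03  0.01] F [ 0.3 -0.3  0.5] pos [0.5117 0.0361 0.3038] g 0.0 0.994 q7 -0.134
 hold mean 0.0101 [-0.019  0.016  0.049 -0.012  0.051 -0.023]
t 11.15 yaw 9.73 tz -0.0147 txy [ 0.13 -1.02] F [4.5 0.4 5.4] pos [0.5125 0.0363 0.3046] g 42.2 0.662 q7 -0.13
```

```bash
cat > m.py <<'E'
from h import *
s,r=tool();M=r.as_matrix();y=np.degrees(np.arctan2(M[1,1],M[0,1]))
print(round(s["t"],2),"wheel",round(14.07+9.73-y,2),"tz",round(s["torque"][2],4),"tau7",round(s["tau"][6],4),"tau5",round(s["tau"][4],3),"F",s["force"].round(1),"g",round(s["grasp_force"],1))
open("log.txt","a").write(f'{14.07+9.73-y} {s["torque"][2]} {s["tau"][6]}\n')
E
for i in 1; do
python3 -m handwheel '[0,0,0,0.5, 0,0,0,0.5, 0,0,0,0.5, 0,0,0,0.5, 0,0,0,0.5, 0,0,0,0.5, 0,0,0,0.5, 0,0,0,0.5]' >/dev/null; python3 m.py
python3 -m handwheel '[0,0,0,0.5, 0,0,0,0.5, 0,0,0,0.5, 0,0,0,0.5, 0,0,0,0.5, 0,0,0,0.5, 0,0,0,0.5, 0,0,0,0.5]' >/dev/null; python3 m.py
python3 -m handwheel '[0,0,0,0.5, 0,0,0,0.5, 0,0,0,0.5, 0,0,0,0.5, 0,0,0,0.5, 0,0,0,0.5, 0,0,0,0.5, 0,0,0,0.5]' >/dev/null; python3 m.py
done
```

```text
12.15 wheel 18.06 tz 0.2192 tau7 -0.0503 tau5 -0.306 F [ 4.4 -0.   6.8] g 42.3
13.15 wheel 22.06 tz 0.1947 tau7 -0.0507 tau5 -0.283 F [3.3 1.6 6.1] g 42.3
14.15 wheel 26.06 tz 0.2478 tau7 -0.0564 tau5 -0.259 F [ 3.  -0.3  6.7] g 42.3
```

```bash
python3 -m handwheel '[0,0,0,0.5, 0,0,0,0.5, 0,0,0,0.5, 0,0,0,0.5, 0,0,0,0.5, 0,0,0,0.5, 0,0,0,0.5, 0,0,0,0.5]' >/dev/null; python3 m.py
python3 -m handwheel '[0,0,0,0.5, 0,0,0,0.5, 0,0,0,0.5, 0,0,0,0.5, 0,0,0,0.5, 0,0,0,0.5, 0,0,0,0.5, 0,0,0,0.5]' >/dev/null; python3 m.py
```

```text
15.15 wheel 30.05 tz 0.2389 tau7 -0.081 tau5 -0.244 F [ 3.3 -0.1  7. ] g 42.4
16.15 wheel 34.05 tz 0.2567 tau7 -0.1073 tau5 -0.225 F [1.9 0.2 6.4] g 42.5
```

```bash
python3 -m handwheel '[0,0,0,0.25, 0,0,0,0.25, 0,0,0,0.25, 0,0,0,0.25, 0,0,0,0.25, 0,0,0,0.25, 0,0,0,0.25, 0,0,0,0.25]' >/dev/null; python3 m.py
```

```text
17.15 wheel 36.04 tz 0.2706 tau7 -0.1907 tau5 -0.218 F [2.  0.7 6.7] g 42.5
```

```bash
python3 -m handwheel '[0,0,0,0, 0,0,0,0, 0,0,0,0, 0,0,0,0, 0,0,0,0.5, 0,0,0,0.5, 0,0,0,0.5, 0,0,0,0.5]' >/dev/null; python3 m.py
```

```text
18.15 wheel 38.05 tz 0.252 tau7 -0.1342 tau5 -0.202 F [2.  1.2 7.3] g 42.5
```

```bash
python3 -m handwheel '[0,0,0,0, 0,0,0,0, 0,0,0,0, 0,0,0,0, 0,0,0,-8, 0,0,0,-8, 0,0,0,0, 0,0,0,0]' 8.5 >/dev/null; python3 r.py
python3 -m handwheel '[0,0,0,0, 0,0,0,0, 0,0,0,0, 0,0,0,0, 0,0,0,0, 0,0,0,0, 0,0,0,0, 0,0,0,0]' 5.5 40 >/dev/null; python3 r.py
python3 -m handwheel '[0,0,0,-1, 0,0,0,-1, 0,0,0,0, 0,0,0,0, 0,0,0,0.5, 0,0,0,0.5, 0,0,0,0.5, 0,0,0,0.5]' >/dev/null; python3 m.py
```

```text
t 19.15 yaw 1.56 tz -0.0232 txy [ 0.02 -0.03] F [-0.8  0.2 -0.2] pos [0.5116 0.0361 0.3037] g 0.0 0.991 q7 -0.268
t 20.15 yaw 1.71 tz -0.1693 txy [-0.04 -1.04] F [3.5 0.4 5. ] pos [0.5124 0.0362 0.3045] g 42.2 0.66 q7 -0.265
21.15 wheel 22.07 tz 0.3013 tau7 -0.1304 tau5 -0.645 F [ 4.3 -1.1  4.9] g 42.3
```

```bash
python3 -m handwheel '[0,0,0,0, 0,0,0,0, 0,0,0,0.35, 0,0,0,0.35, 0,0,0,0, 0,0,0,0, 0,0,0,0, 0,0,0,0]' >/dev/null; python3 m.py
python3 -m handwheel '[0,0,0,0, 0,0,0,0, 0,0,0,0, 0,0,0,0, 0,0,-2,0, 0,0,-3,0, 0,0,-3,0, 0,0,-3,0]' 8.5 >/dev/null; python3 r.py
python3 - <<'E'
from h import *
p=look();cv2.imwrite("pics/w4.png",p["frame"])
for th in("bar_nose","bar_grip"):
    for d in arm.spot_point(th,p)[:1]: print(th,d["p"],proj_inv(p,d["uv"],z=.1685).round(4))
E
```

```text
22.15 wheel 22.76 tz 0.1672 tau7 -0.1442 tau5 -0.56 F [ 4.  -0.7  5.7] g 42.3
t 23.15 yaw 1.04 tz -0.017 txy [ 0.02 -0.05] F [ 0.6  0.4 -0.1] pos [0.5115 0.0362 0.4146] g 0.0 0.995 q7 -0.2
{np.float64(0.1): np.int64(2), np.float64(0.103): np.int64(1), np.float64(0.106): np.int64(1), np.float64(0.109): np.int64(2), np.float64(0.112): np.int64(2), np.float64(0.115): np.int64(10), np.float64(0.118): np.int64(24), np.float64(0.121): np.int64(204), np.float64(0.124): np.int64(4235), np.float64(0.127): np.int64(199), np.float64(0.13): np.int64(33), np.float64(0.133): np.int64(36), np.float64(0.136): np.int64(33), np.float64(0.139): np.int64(41), np.float64(0.142): np.int64(44), np.float64(0.145): np.int64(52), np.float64(0.148): np.int64(371), np.float64(0.151): np.int64(2544), np.float64(0.154): np.int64(7), np.float64(0.157): np.int64(46), np.float64(0.16): np.int64(40), np.float64(0.163): np.int64(23), np.float64(0.166): np.int64(18), np.float64(0.169): np.int64(26), np.float64(0.172): np.int64(24), np.float64(0.175): np.int64(26), np.float64(0.178): np.int64(497), np.float64(0.181): np.int64(254), np.float64(0.184): np.int64(0), np.float64(0.187): np.int64(0), np.float64(0.19): np.int64(0), np.float64(0.193): np.int64(0), np.float64(0.196): np.int64(0)}
lid 4674 0.1258 rect [array([0.5122, 0.037 ]), array([0.0942, 0.0942]), np.float64(43.7395)] circ [0.5101 0.0361] 0.0497
wheel 3018 0.1518 rect [array([0.5122, 0.0372]), array([0.0573, 0.0577]), np.float64(82.9963)] circ [0.5124 0.0368] 0.0294
bar 817 0.1807 rect [array([0.5124, 0.036 ]), array([0.0355, 0.012 ]), np.float64(80.7808)] circ [0.5122 0.0362] 0.018
bar_nose 0.93 [0.5099 0.0167 0.1685]
bar_grip 0.68 [0.5107 0.0356 0.1685]
```

```bash
python3 -m handwheel '[0.06,0.06,0,5.1, 0,0,0.5,5.1, 0,0,2,0, 0,0,2,0, 0,0,2,0, 0,0,1.4,0, 0,0,0.5,0, 0,0,0,0]' >/dev/null; python3 r.py
python3 -m handwheel '[0,0,0,0, 0,0,0,0, 0,0,0,0, 0,0,0,0, 0,0,0,0, 0,0,0,0, 0,0,0,0, 0,0,0,0]' 0.8 25 >/dev/null; python3 r.py
python3 - <<'E'
from h import *
p=arm.camera("wrist");cv2.imwrite("pics/w5.png",p["frame"])
E
```

```text
t 24.3 yaw -9.16 tz 0.0219 txy [-0.02 -0.01] F [0.1 1.4 0.9] pos [0.5123 0.0368 0.3296] g 0.0 0.997 q7 -0.432
t 25.3 yaw -9.16 tz 0.0204 txy [-0.13 -0.38] F [ 1.3 -0.3  3.4] pos [0.5125 0.0368 0.33  ] g 24.6 0.183 q7 -0.432
```

View pics/w5.png

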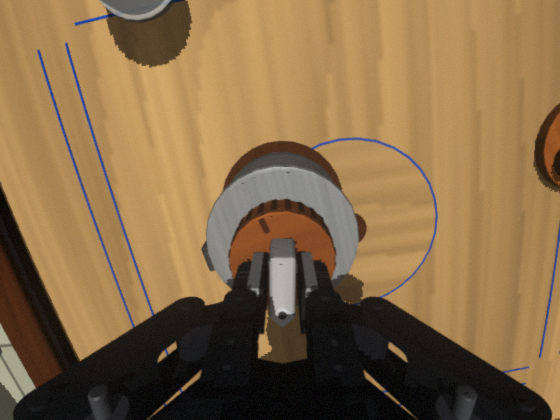

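View pics/w4.png

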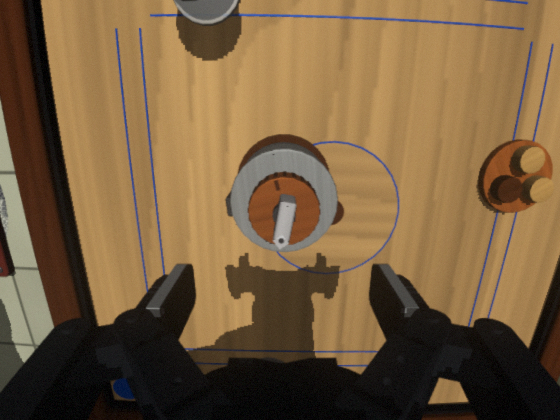

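The bar sits squarely between the pads at (283,285), and the nose at (282,316) faces the camera's lower edge. Wheel mark at (264,226). Turning the bar now.

```bash
python3 -m handwheel '[0,0,0,4, 0,0,0,6, 0,0,0,7, 0,0,0,7, 0,0,0,7, 0,0,0,6, 0,0,0,5, 0,0,0,4]' >/dev/null; python3 r.py
python3 -m handwheel '[0,0,0,2, 0,0,0,2, 0,0,0,2, 0,0,0,2, 0,0,0,2, 0,0,0,2, 0,0,0,2, 0,0,0,2]' >/dev/null; python3 r.py
```

```text
t 26.35 yaw -55.29 tz 0.0366 txy [0.09 0.19] F [-0.8  0.8  5.6] pos [0.5121 0.0371 0.3299] g 24.8 0.182 q7 -1.22
t 27.35 yaw -71.2 tz 0.0415 txy [0.19 0.3 ] F [-0.9  1.3  6. ] pos [0.512  0.0372 0.3299] g 24.8 0.181 q7 -1.493
```

```bash
python3 -m handwheel '[0,0,0,1.5, 0,0,0,1.5, 0,0,0,1.5, 0,0,0,1.5, 0,0,0,1.5, 0,0,0,1.5, 0,0,0,1.5, 0,0,0,1.5]' >/dev/null; python3 r.py
python3 -m handwheel '[0,0,0,1, 0,0,0,1, 0,0,0,1, 0,0,0,1, 0,0,0,1, 0,0,0,1, 0,0,0,1, 0,0,0,1]' >/dev/null; python3 r.py
```

```text
t 28.35 yaw -83.17 tz 0.0132 txy [0.27 0.35] F [-2.3  1.4  6.1] pos [0.512  0.0374 0.3299] g 24.8 0.182 q7 -1.698
t 29.35 yaw -91.17 tz 0.0774 txy [ 0.45 -1.02] F [5.1 1.6 1.4] pos [0.5127 0.0373 0.33  ] g 24.8 0.18 q7 -1.835
```

```bash
python3 -m handwheel '[0,0,0,1, 0,0,0,1, 0,0,0,1, 0,0,0,1, 0,0,0,1, 0,0,0,1, 0,0,0,1, 0,0,0,1]' >/dev/null; python3 r.py
python3 - <<'E'
from h import *
p=arm.camera("wrist");cv2.imwrite("pics/w6.png",p["frame"])
E
```

```text
t 30.35 yaw -99.09 tz 1.5404 txy [ 0.52 -0.36] F [2.6 2.8 5. ] pos [0.5124 0.0375 0.3301] g 72.4 0.181 q7 -1.972
```

View pics/w6.png

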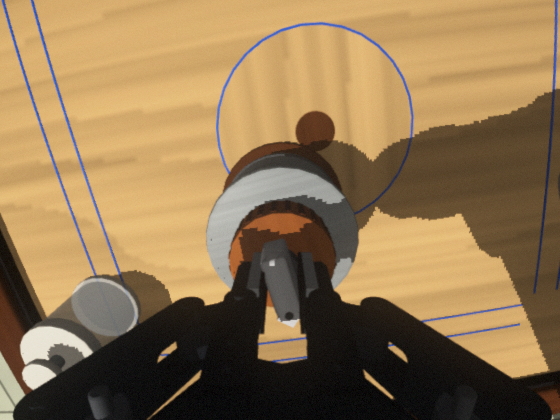

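The stop has been reached (moment 1.5 N m, bar skewed slightly within the pads). Release and rise.

```bash
python3 -m handwheel '[0,0,0,0, 0,0,0,0, 0,0,0,0, 0,0,0,0, 0,0,-2,0, 0,0,-3,0, 0,0,-3,0, 0,0,-3,0]' 8.5 >/dev/null; python3 r.py
python3 - <<'E'
from h import *
p=look();cv2.imwrite("pics/w7.png",p["frame"])
for d in arm.spot_point("bar_nose",p)[:1]: print(d["p"],proj_inv(p,d["uv"],z=.1685).round(4))
E
```

```text
t 31.4 yaw -99.17 tz 0.0194 txy [-0.    0.03] F [1.3 0.2 0.1] pos [0.5121 0.0367 0.4407] g 0.0 0.994 q7 -1.923
{np.float64(0.1): np.int64(0), np.float64(0.103): np.int64(0), np.float64(0.106): np.int64(0), np.float64(0.109): np.int64(0), np.float64(0.112): np.int64(0), np.float64(0.115): np.int64(9), np.float64(0.118): np.int64(21), np.float64(0.121): np.int64(152), np.float64(0.124): np.int64(3636), np.float64(0.127): np.int64(156), np.float64(0.13): np.int64(26), np.float64(0.133): np.int64(24), np.float64(0.136): np.int64(31), np.float64(0.139): np.int64(29), np.float64(0.142): np.int64(28), np.float64(0.145): np.int64(40), np.float64(0.148): np.int64(396), np.float64(0.151): np.int64(2038), np.float64(0.154): np.int64(6), np.float64(0.157): np.int64(31), np.float64(0.16): np.int64(39), np.float64(0.163): np.int64(21), np.float64(0.166): np.int64(17), np.float64(0.169): np.int64(23), np.float64(0.172): np.int64(19), np.float64(0.175): np.int64(20), np.float64(0.178): np.int64(427), np.float64(0.181): np.int64(181), np.float64(0.184): np.int64(0), np.float64(0.187): np.int64(0), np.float64(0.19): np.int64(0), np.float64(0.193): np.int64(0), np.float64(0.196): np.int64(0)}
lid 3973 0.1257 rect [array([0.5126, 0.0364]), array([0.0941, 0.0941]), np.float64(39.9462)] circ [0.5102 0.0362] 0.0499
wheel 2508 0.1517 rect [array([0.5126, 0.0362]), array([0.0575, 0.0581]), np.float64(62.025)] circ [0.5121 0.036 ] 0.0296
bar 662 0.1806 rect [array([0.5115, 0.036 ]), array([0.0355, 0.0121]), np.float64(6.5081)] circ [0.5116 0.0361] 0.0179
0.57 [0.4908 0.0321 0.1685]
```

View pics/w7.png

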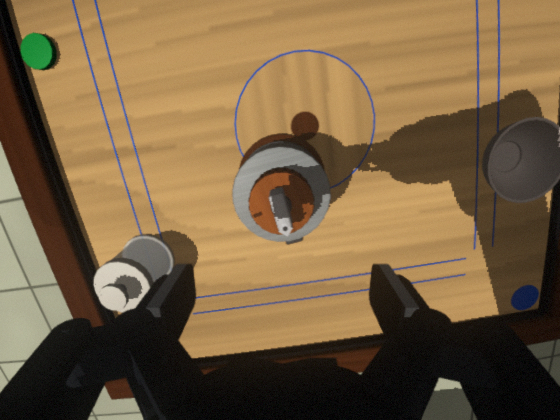

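Run:
```python
from h import *
p=arm.camera("wrist")
c=np.array([.5123,.0364])
for uv in [(293,240),(287,242),(300,239)]:
    for z in (.108,.118):
        d=proj_inv(p,uv,z=z)[:2]-c;print(uv,z,np.hypot(*d).round(4),np.degrees(np.arctan2(d[1],d[0]))%360)
f=p["frame"][170:260,220:350];cv2.imwrite("pics/c8.png",cv2.resize(f,None,fx=6,fy=6,interpolation=2))
```

```text
(293, 240) 0.108 0.0531 184.08797082347178
(293, 240) 0.118 0.0489 184.78287627777155
(287, 242) 0.108 0.0543 176.88649604978366
(287, 242) 0.118 0.05 177.20902678845044
(300, 239) 0.108 0.0542 192.12952161564192
(300, 239) 0.118 0.0501 193.19280067433033
```

View pics/c8.png

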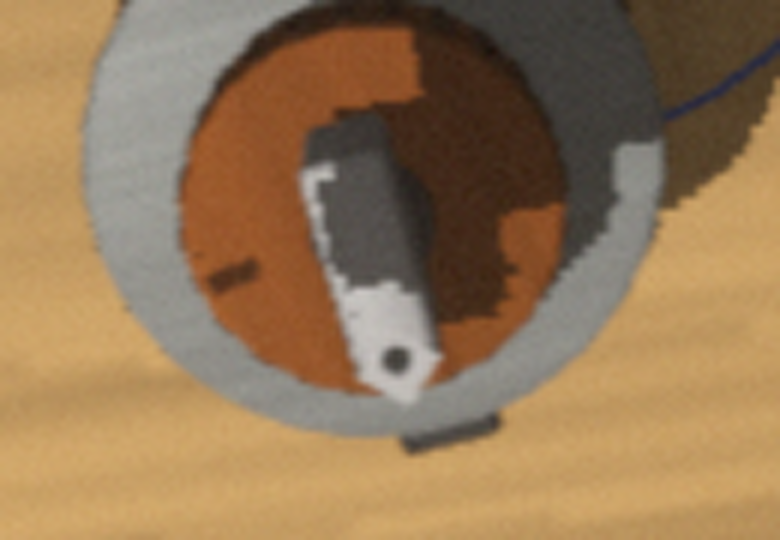

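The crop shows the nose (405,400) directly over the clasp (452,432), so the bar is locked. I'll check the wheel mark before and after the bar turn.

Run:
```python
from h import *
p=arm.camera("wrist");s,r=tool()
def TT(pos,R_): T=np.eye(4);T[:3,:3]=R_;T[:3,3]=pos;return T
X=p["camera_from_world"]@TT(s["eef_pos"],r.as_matrix())
def ang(uv,pos,yaw):
    y=np.radians(yaw);Y=np.array([np.cos(y),np.sin(y),0]);Z=np.array([0,0,-1.]);M=np.stack([np.cross(Y,Z),Y,Z],1)
    q=dict(p);q["camera_from_world"]=X@np.linalg.inv(TT(pos,M))
    d=proj_inv(q,uv,z=.1518)[:2]-[.5123,.0364];return np.hypot(*d).round(4),np.degrees(np.arctan2(d[1],d[0])).round(1)
print("start",ang((241,216),[.4992,.0201,.405],-76.15))
def mark(f,x0,y0,w):
    g=f[y0-w:y0+w,x0-w:x0+w].astype(int).sum(2);v,u=np.where(g<np.percentile(g,12));return u.mean()+x0-w,v.mean()+y0-w
for n,uv,pos,yaw in [("w4",(277,184),[.5115,.0362,.4146],1.04),("w5",(264,226),[.5125,.0368,.33],-9.16),("w7",(259,216),[.5121,.0367,.4407],-99.17)]:
    m=mark(cv2.imread(f"pics/{n}.png"),*uv,8);print(n,np.round(m,1),ang(m,pos,yaw))
```

```text
start (np.float64(0.0236), np.float64(144.2))
w4 [274.4 180.3] (np.float64(0.0278), np.float64(103.1))
w5 [263.6 224.7] (np.float64(0.0237), np.float64(101.6))
w7 [257.4 214.3] (np.float64(0.0233), np.float64(104.3))
```

The wheel mark has not moved beyond measurement noise since the bar turn, and it stands about 40° clockwise of the start. The gripper is clear, so I'm handing in.

```bash
python3 -c "
from bench import arm
print(arm.close_job())"
```

```text
the job is handed in; nothing more can be done
None
```

I handed the job in at about 32 s of the 72 s: the wheel was turned about 39° clockwise, to an estimated 7–8.5 N on the coins (force inferred from the turning moment and the angle past first touch). The lock bar is at its stop with its nose over the clasp, the wheel did not shift within measurement error, and the arm only came near the canister.

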